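# Mix a buffer bottle on the touch mixer and stand it in the tray

### The job

Take the taller of the two bottles out of the slanted rack, hold it upright over the middle of the touch mixer's round rubber pad and press the pad all the way down with it for a good second while keeping hold of it. Then set the bottle down gently, upright, in the middle of the round rubber mat in the tray, not letting go before it stands, and leave the shorter bottle and the jar where they are.

Things in the scene. Friction and masses are not known exactly. Their poses are not given: they have to be found in the camera images.
- bottle_center (a point): Centre (half-way up) of the taller white bottle: 50 mm diameter, 125 mm tall, 0.13 to 0.25 kg; straight body up to 105 mm, then a 39 mm wide cap. z runs from underside to cap; the underside is 62.5 mm below this point. It starts in one of the rack's troughs, leaning 30 degrees from vertical, cap towards the rack's -x; the trough backs only its lower 55 mm, above that its flanks are free.
- spare_center (a point): Centre (half-way up) of the shorter white bottle in the other trough, 50 mm diameter, 88 mm tall; same lean, z axis towards its cap. Leave it alone.
- rack: Slanted dark steel bottle rack, fixed, 140 x 220 mm on plan, about 70 mm high; two troughs side by side, 53 mm to either side (+y and -y) of the middle. Origin: underside, middle. Its x axis points away from the robot side; the troughs lean towards -x.
- pad_top (a point): Centre of the top face of the mixer's round rubber pad, 80 mm diameter, on a grey housing 160 x 125 mm; fixed in place but for its travel. Top face 116 mm above the table when up; z points up.
- pad (a joint): Travel of the sprung pad, in m: 0 = up, 0.012 = fully down at its stop. The spring needs about 4 N to start and 10 N at the stop; it springs back up when let go, and the bottle's weight alone does not move it.
- mat: Round black rubber mat, 68 mm diameter, 3 mm thick, fixed on the floor of one of the tray's two bays; origin at the centre of its underside, its top 3 mm higher (7 mm above the table).
- tray: Grey plastic tray, fixed, 120 x 220 mm, walls 28 mm high and 4 mm thick, floor 4 mm thick, one divider across its middle making two bays side by side along its y axis, each 104 mm wide; one holds the mat, the other the jar. Origin: underside, middle.
- jar: Squat glass jar, 60 mm diameter, 62 mm tall, in the tray's other bay; origin at the centre of its underside. Leave it alone.
Not all that is in view belongs to the job. What is shaped like the part that bears bottle_center but red is not meant.

How it is judged:
By the outcome, as a careful person would: the job done as asked, in the order asked, and still so for the second after the job is handed in, with the robot touching nothing.
It also fails if it takes over 48 s, if anything falls off the work surface, if the arm or the gripper's body presses on something with over 40 N, if the wrist force passes 120 N, or if a joint passes its speed limit or range.

### The arm

A 7-joint arm with a two-finger parallel gripper is mounted at the origin on the work surface. World frame = base frame: x ahead of the robot, y to its left, z up, the work surface at z = 0. Lengths are in m, angles in degrees, forces in N, time in s.
With the tool pointing down it reaches from about 0.425 to 0.875 m from the base axis. Payload 4.7 kg.
Tool frame: the origin (TCP) lies between the finger pads; the fingertips stand env.finger_overhang ahead of it and the grasp point (between the pads) lies 5 mm behind it (env.finger_overhang is the distance from the TCP to the fingertips, in m); z points along the fingers, y is the line along which they close (so a half turn about z gives the same grasp; the last joint's range is limited). The gripper opens to 87 mm and grips with 3 to 60 N. Pads are 19 mm wide; open, the fingers measure 117 mm over their backs; the gripper's body (75 mm by 190 mm) begins 51 mm behind the grasp point.
Start: joints at [64.693, 18.392, -4.016, 83.108, 1.295, 78.541, -3.26], TCP at [0.286, -0.584, 0.2] pointing down, gripper open.
Joint ranges: [-163.93, 163.93], [-17.29, 119.83], [-79.2, 71.16], [3.27, 140.29], [-89.18, 269.18], [5.43, 117.66], [-154.24, 154.24]. Speed limits (degrees/s): [147.25, 147.25, 180, 180, 180, 180, 180].

### API

Orientations are given as [roll, pitch, yaw] about the fixed x, y, z axes, in that order (R = Rz(yaw) Ry(pitch) Rx(roll)).
In Python, from cell import telemetry, eyes, env, models gives the robot as it stands. The module is installed in compiled form; this text tells all that it offers.
- The arm moves only by the tool drive_tool, never from a script. Its arguments are lists of equal length, an entry for each row: "angular": the turn, a rotation vector about the tool's x, y, z in rad, a list of three; "delta_pos": the shift along the tool's x, y, z in cm, a list of three; "gripper": the finger opening in cm, from 0 to 8.7. A call has 1 to 20 rows; each row shifts and turns the commanded pose from where the row before left it, along the tool's axes as they then stand; what a row does not reach is not made up. A row lasts 1/10 s, in which the tool goes at most 50 mm and 8.59 degrees, less where a joint would pass 70% of its speed; a pose out of reach is approached as far as the arm can. A call with a gripper value outside its range is refused whole. The fingers move at their own pace and stop on an object; "squeeze" is the grip in N (left out, the last holds). Time passes only in rows, so rows that do not move let the fingers close. It gives the time, the measured TCP pose, the force, the opening and the grip force at its end, in the units of the state.
- telemetry.get_obs(): the state, without advancing time (a new reading comes with each control period).
- eyes.read_camera(name): name is "side" or "top" or "wrist"; returns a dict with "pixels" (400x640x3 uint8, red, green, blue), "mtx" (3x3 intrinsics, pixels), "D" ([k1, k2, p1, p2, k3] as OpenCV has them; the pictures are not rectified), "origin" and "orientation" of the camera in the world. Camera axes: x right, y down, z forward; pixel columns grow to the right and rows downward; lengths in m; the calibration is good to about 2 mm. A picture is of the moment at which its call begins. There is no depth.
- env.sign_off(): hands the job in; it is judged then, once.
Trained networks look in a picture, given as the dict that the camera call returned (one of the last four; its "shot" number tells which), for a name from the list of things; names that differ only in an ending like _2 or _b are one class to them, and where a whole thing is asked for, a point or a joint stands for the part that bears it (a point fixed in the world has none). Each returns a list of dicts, best first, with "p" (0 to 1); they miss things now and then, are a little off and sometimes report something else, mostly with a low value. They report only what shows in the picture. A call takes as long as a camera call. They do not tell look-alikes from the thing itself.
- models.search_frame(picture, target): "centre" ([column, row] in pixels, amid what is visible of it).
- models.cut_out(picture, target): "pixels" (400x640 bool, what is visible of it) and "centre" ([column, row] in pixels, amid what is visible of it).
The state is a dict: "time_s": time; "qpos": joint angles; "joint_velocities": joint speeds; "effort": joint torques, N m; "tool_pos": TCP position; "tool_rot": TCP orientation; "force": force on the tool from outside, world axes, zero at the start; "wrist_torque": the same for the moment, N m; "grip_width": finger opening in m; "grasp_force": force on a finger pad.
Only numpy, scipy, OpenCV 4.12 (cv2) and the standard library are available. Lean on these libraries where they do the work, as an engineer would, in place of code of your own. Each camera call takes 0.05 s, during which the arm holds its last target. There are 200 camera calls.

## Working session

There is one attempt and no reset: what is moved stays moved. The work goes in short steps, Python scripts to look and compute and a tool call to move; the robot and the scene stay as the last step left them, time stands still between calls to the robot, and variables do not carry over. Pictures are saved under pics/ and viewed, at most 10 in all, crops included, and the job is handed in when it is done.

Besides the shell and the picture viewer there is one more tool, called after ">>>" in YAML: its name, and indented under it one key for each argument. drive_tool: Moves the arm, as the interface text tells. Its arguments: {"type":"object","properties":{"angular":{"type":"array","items":{"type":"array","items":{"type":"number"}}},"delta_pos":{"type":"array","items":{"type":"array","items":{"type":"number"}}},"gripper":{"type":"array","items":{"type":"number"}},"squeeze":{"type":"number"}},"required":["angular","delta_pos","gripper"]}

```bash
mkdir -p pics; cat > h.py <<'E'
import numpy as np, cv2
from cell import telemetry, eyes, env, models
from scipy.spatial.transform import Rotation as R
def cam(c):
    o=np.array(c["orientation"],float); 
    M=o if o.shape==(3,3) else R.from_euler('xyz',o,degrees=True).as_matrix()
    return np.array(c["mtx"]),np.array(c["D"]),np.array(c["origin"]),M
def ray(c,px):
    K,D,o,M=cam(c); u=cv2.undistortPoints(np.array([[px]],float),K,D)[0,0]
    d=M@np.array([u[0],u[1],1]); return o,d/np.linalg.norm(d)
def onz(c,px,z):
    o,d=ray(c,px); return o+d*(z-o[2])/d[2]
def tri(rs):
    A=np.zeros((3,3));b=np.zeros(3)
    for o,d in rs:
        P=np.eye(3)-np.outer(d,d);A+=P;b+=P@o
    X=np.linalg.solve(A,b); return X,[np.linalg.norm((np.eye(3)-np.outer(d,d))@(X-o)) for o,d in rs]
def proj(c,X):
    K,D,o,M=cam(c); return cv2.projectPoints(np.atleast_2d((np.atleast_2d(X)-o)@M),np.zeros(3),np.zeros(3),K,D)[0][:,0]
E
python3 - <<'E'
from h import *
np.set_printoptions(precision=3,suppress=True)
s=telemetry.get_obs(); print({k:s[k] for k in s if k!='effort'}, env.finger_overhang)
C={}
for n in ["side","top"]:
    c=C[n]=eyes.read_camera(n); cv2.imwrite(f"pics/{n}0.png",c["pixels"][...,::-1]); print(n,c["origin"],c["orientation"],c["mtx"],c["D"])
    for t in ["bottle_center","spare_center","rack","pad_top","pad","mat","tray","jar"]:
        try: print(t,[(round(d["p"],2),np.round(d["centre"])) for d in models.search_frame(c,t)][:4])
        except Exception as e: print(t,e)
E
```

```text
{'time_s': 0.0, 'qpos': array([64.692, 18.44 , -4.016, 83.177,  1.297, 78.544, -3.26 ]), 'joint_velocities': array([-0.023, -0.035,  0.096, -0.019,  0.046,  0.028, -0.048]), 'tool_pos': array([ 0.286, -0.583,  0.199]), 'tool_rot': array([-179.885,    0.008,   26.118]), 'force': array([0.776, 1.383, 1.18 ]), 'wrist_torque': array([ 0.031, -0.011,  0.016]), 'grasp_force': 0.0, 'grip_width': 0.08724111920381383} 0.014
side [-0.082  0.888  0.974] [-130.863   -0.949 -148.308] [[508.084   0.    316.763]
 [  0.    508.084 197.558]
 [  0.      0.      1.   ]] [-0.087  0.     0.     0.     0.   ]
bottle_center [(0.89, array([282., 320.])), (0.81, array([331., 278.])), (0.8, array([220., 252.])), (0.5, array([325., 158.]))]
spare_center [(0.96, array([251., 233.])), (0.19, array([326., 158.]))]
rack [(0.74, array([237., 265.]))]
pad_top [(0.94, array([285., 168.]))]
pad [(0.75, array([284., 166.]))]
mat [(0.69, array([342., 151.]))]
tray [(0.88, array([340., 155.])), (0.43, array([345., 149.]))]
jar [(0.61, array([324., 158.]))]
top [0.282 0.019 1.01 ] [-170.136    0.915  -90.204] [[398.362   0.    320.942]
 [  0.    398.362 197.905]
 [  0.      0.      1.   ]] [-0.039  0.     0.     0.     0.   ]
bottle_center [(0.97, array([202., 250.])), (0.96, array([216., 161.])), (0.63, array([267., 261.]))]
spare_center [(0.92, array([257., 169.]))]
rack [(0.94, array([243., 179.]))]
pad_top [(0.65, array([346., 140.])), (0.4, array([212., 159.]))]
pad [(0.84, array([345., 142.]))]
mat [(0.77, array([462., 165.]))]
tray [(0.62, array([441., 168.]))]
jar []
```

View pics/side0.png

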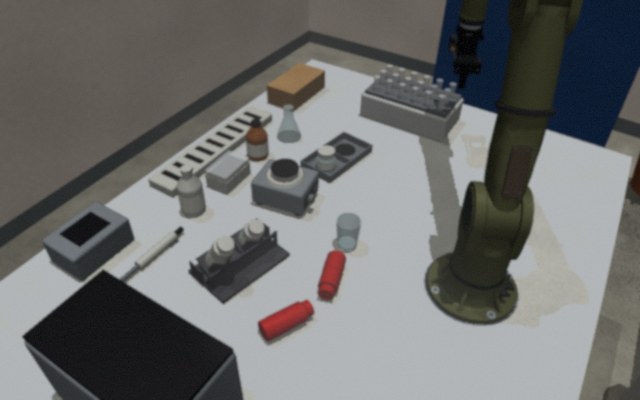

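View pics/top0.png

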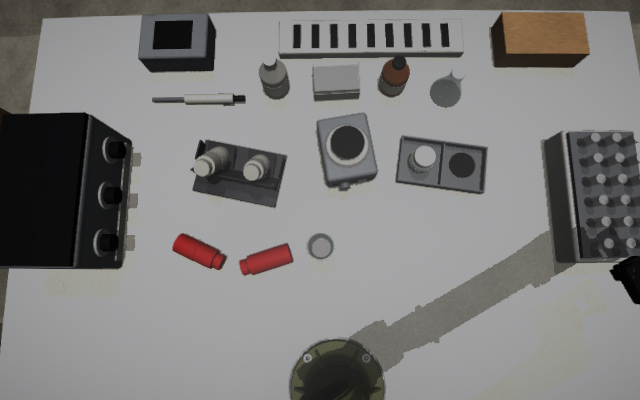

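Two white bottles stand in the rack: top view (212,160) and (257,168). Red look-alikes lie at (199,250) and (266,260), top. The white one at top (212,160), side (220,252), looks taller. I'll confirm that in a crop and fit the poses.

```bash
cat >> h.py <<'E'
def cyl(center,Rm,parts):  # parts: (r,z0,z1) relative to centre
    a=np.linspace(0,2*np.pi,40)
    return [center+np.concatenate([np.c_[r*np.cos(a),r*np.sin(a),0*a+z] for z in (z0,z1)])@Rm.T for r,z0,z1 in parts]
BOT=[(.025,-.0625,.0425),(.0195,.0425,.0625)]
SP=[(.025,-.044,.024),(.0195,.024,.044)]
def sil(c,parts,S=4):
    m=np.zeros((400*S,640*S),np.uint8)
    for P in parts:
        h=cv2.convexHull(np.round((proj(c,P)+.5)*S).astype(np.int32)); cv2.fillConvexPoly(m,h,1)
    return cv2.resize(m.astype(np.float32),(640,400),interpolation=cv2.INTER_AREA)
E
python3 - <<'E'
from h import *
import pickle
np.set_printoptions(precision=4,suppress=True)
C={n:eyes.read_camera(n) for n in ["side","top"]}
out={}
for n,c in C.items():
    for t in ["bottle_center","spare_center","rack","pad_top","mat","tray","jar"]:
        for i,d in enumerate(models.cut_out(c,t)[:4]):
            m=d["pixels"]; col=c["pixels"][m].mean(0); out[n,t,i]=m
            print(n,t,i,round(d["p"],2),np.round(d["centre"],1),m.sum(),col.round())
pickle.dump((C,out),open("m.pkl","wb"))
a=cv2.resize(C["side"]["pixels"][200:310,170:310],None,fx=4,fy=4,interpolation=cv2.INTER_CUBIC)
b=cv2.resize(C["top"]["pixels"][130:215,180:300],None,fx=4,fy=4,interpolation=cv2.INTER_CUBIC)
im=np.zeros((440,1040,3),np.uint8);im[:,:560]=a;im[:340,560:]=b
cv2.imwrite("pics/crop1.png",cv2.resize(im,(800,338))[...,::-1])
E
```

```text
side bottle_center 0 0.97 [220.4 251.8] 588 [119. 119. 115.]
side bottle_center 1 0.76 [283.9 318.7] 1191 [136.  55.  54.]
side spare_center 0 0.67 [250.9 234.6] 428 [125. 126. 122.]
side rack 0 0.59 [238.7 266. ] 3522 [60. 61. 62.]
side mat 0 0.55 [343.9 150.1] 202 [55. 56. 56.]
side tray 0 0.57 [338.1 155.5] 1356 [78. 81. 82.]
side jar 0 0.71 [325.3 157.6] 467 [116. 119. 116.]
top bottle_center 0 0.96 [265.9 261.4] 1048 [133.  57.  56.]
top bottle_center 1 0.95 [212.8 159.1] 708 [109. 108. 103.]
top bottle_center 2 0.75 [199.6 249.7] 1068 [126.  43.  42.]
top spare_center 0 0.95 [258.6 166.4] 529 [122. 120. 115.]
top rack 0 0.63 [239.9 175.5] 3528 [57. 56. 58.]
top pad_top 0 0.64 [344.8 140. ] 896 [47. 47. 47.]
top mat 0 0.69 [461.1 165.3] 568 [48. 48. 48.]
top tray 0 0.68 [442.9 167.8] 3212 [86. 87. 89.]
top tray 1 0.21 [256.7 168.2] 483 [126. 125. 119.]
top jar 0 0.68 [419.  158.5] 573 [128. 129. 129.]
```

View pics/crop1.png

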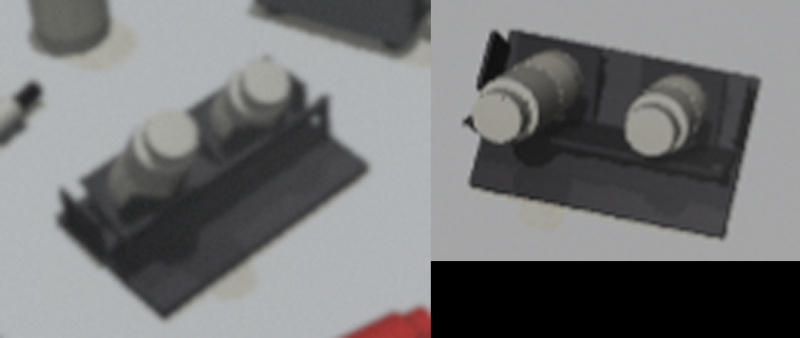

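```bash
python3 - <<'E'
from h import *
import pickle
from scipy.optimize import minimize
np.set_printoptions(precision=4,suppress=True)
C,out=pickle.load(open("m.pkl","rb"))
c=C["top"]
for nm,z in (((193.4,190.1),0),((275.3,207.3),0)): print("rack front",onz(c,nm,z))
a,b=onz(c,(193.4,190.1),0),onz(c,(275.3,207.3),0); d=a-b; print("len",np.linalg.norm(d),"yaw",np.degrees(np.arctan2(-d[0],d[1])))
# discs by dark-blob ellipse in both views
def ell(c,ctr,w,z,t=70):
    u,v=[int(q) for q in ctr]; g=cv2.GaussianBlur(cv2.cvtColor(c["pixels"],cv2.COLOR_RGB2GRAY),(3,3),0)
    m=np.zeros_like(g); m[v-w:v+w,u-w:u+w]=(g[v-w:v+w,u-w:u+w]<t)
    n,l,st,ce=cv2.connectedComponentsWithStats(m); k=l[v,u]; 
    cs,_=cv2.findContours((l==k).astype(np.uint8),0,1); return cv2.fitEllipse(cv2.convexHull(max(cs,key=cv2.contourArea)))
for nm,pt,ps,z in (("pad",(346,143),(285,168),.116),("mat",(461,165),(345,150),.007)):
    r=[]
    for n,p in (("top",pt),("side",ps)):
        e=ell(C[n],p,26,z); print(nm,n,np.array(e[0]),np.array(e[1]),onz(C[n],e[0],z)); r.append(ray(C[n],e[0]))
    print(nm,tri(r))
mt,ms=out["top","bottle_center",1],out["side","bottle_center",0]
mst,mss=out["top","spare_center",0],out["side","spare_center",0]
for nm,P,(A,B),x0 in (("tall",BOT,(mt,ms),None),("spare",SP,(mst,mss),None)):
    cz=.1; x0=np.r_[tri([ray(C["top"],np.argwhere(A)[:,::-1].mean(0)),ray(C["side"],np.argwhere(B)[:,::-1].mean(0))])[0],-8]
    def cost(p,split=False):
        Rm=R.from_euler('zy',[p[3],-30],degrees=True).as_matrix(); pt=cyl(p[:3],Rm,P)
        o=[]
        for n,m,w in (("top",A,.7),("side",B,.4)):
            s=sil(C[n],pt); o.append(((1-s)*m).sum()/m.sum()+w*(s*(1-m)).sum()/m.sum())
        return o if split else sum(o)
    best=min((minimize(cost,x0+np.r_[0,0,dz,0],method="Nelder-Mead",options=dict(initial_simplex=x0+np.r_[0,0,dz,0]+np.vstack([np.zeros(4),np.diag([.01,.01,.01,6])]),xatol=1e-4,fatol=1e-4)) for dz in (-.01,.01)),key=lambda q:q.fun)
    print(nm,x0,best.x,best.fun,cost(best.x,True))
E
```

```text
rack front [0.4807 0.3674 0.    ]
rack front [0.4342 0.1523 0.    ]
len 0.22001792125867486 yaw -12.20515976715742
pad top [346.9058 142.067 ] [32.3506 32.7094] [ 0.5697 -0.0279  0.116 ]
pad side [284.2047 168.4634] [18.5741 26.4286] [ 0.5668 -0.0189  0.116 ]
pad (array([ 0.573 , -0.0282,  0.1072]), [np.float64(0.0004425204710188332), np.float64(0.0004425204710187678)])
mat top [461.5296 164.6767] [24.3559 26.0573] [ 0.5419 -0.3299  0.007 ]
mat side [344.6469 151.9993] [17.8527 19.976 ] [ 0.5341 -0.3132  0.007 ]
mat (array([ 0.5465, -0.3366, -0.0119]), [np.float64(0.00031032199609484264), np.float64(0.0003103219960946337)])
tall [ 0.5355  0.2975  0.0873 -8.    ] [ 0.5361  0.2989  0.0844 -9.2789] 0.2669682491640724 [np.float64(0.11862641242937853), np.float64(0.1483418367346939)]
spare [ 0.5256  0.1913  0.0693 -8.    ] [ 0.5243  0.1915  0.0692 -7.2632] 0.24022351951310003 [np.float64(0.08295132325141777), np.float64(0.15727219626168226)]
```

The crop confirms it: the +y bottle, at top (212,160), shows a clearly longer body than the one at (257,168), so it is the taller bottle. The spacing (107 mm) and the rack length (220 mm) match the text. Moving now.

>>> drive_tool:
  angular:
    - [0,0,0]
    - [0,0,0]
    - [0,0,0]
    - [0,0,0]
    - [0,0,0]
    - [0,0,0]
    - [0,0,0]
    - [0,0,0]
    - [0,0,0]
    - [0,0,0]
    - [0,0,0]
    - [0,0,0]
    - [0,0,0]
    - [0,0,0]
    - [0,0,0]
    - [0,0,0]
    - [0,0,0]
    - [0,0,0]
  delta_pos:
    - [0,0,-4]
    - [0,0,-4]
    - [0,0,-4]
    - [0,0,-4]
    - [3.5,-1.6,0]
    - [3.5,-1.6,0]
    - [3.5,-1.6,0]
    - [3.5,-1.6,0]
    - [3.5,-1.6,0]
    - [3.5,-1.6,0]
    - [3.5,-1.6,0]
    - [3.5,-1.6,0]
    - [3.5,-1.6,0]
    - [3.5,-1.6,0]
    - [3.5,-1.6,0]
    - [3.5,-1.6,0]
    - [0,0,0]
    - [0,0,0]
  gripper: [8.7,8.7,8.7,8.7,8.7,8.7,8.7,8.7,8.7,8.7,8.7,8.7,8.7,8.7,8.7,8.7,8.7,8.7]

```text
time_s: 3.5
tool_pos: [0.5791, -0.2254, 0.3602]
tool_rot: [-180.0, 0.0, 26.3]
force: [-0.6, -0.9, 0.2]
grip_width: 0.087
grasp_force: 0.0
```

```bash
python3 - <<'E'
from h import *
np.set_printoptions(precision=4,suppress=True)
s=telemetry.get_obs(); print(s["time_s"],s["tool_pos"],s["tool_rot"],s["qpos"])
c=eyes.read_camera("wrist"); cv2.imwrite("pics/w1.png",c["pixels"][...,::-1]); print(c["origin"],c["orientation"],c["mtx"][0])
for t in ["pad_top","mat"]: 
    for d in models.search_frame(c,t)[:2]: print(t,d, onz(c,d["centre"],.116 if t=="pad_top" else .007))
E
```

```text
3.5 [ 0.5791 -0.2254  0.3602] [-179.9945    0.0296   26.2517] [ 34.0881  14.7194 -19.8087  70.5061   4.9788  95.6158 -48.3809]
[ 0.6387 -0.1951  0.5457] [165.7317   0.0188 -63.7352] [303.3262   0.     318.8729]
pad_top {'centre': [183.8, 111.0], 'p': 0.86} [ 0.5736 -0.0232  0.116 ]
mat {'centre': [360.1, 208.3], 'p': 0.57} [ 0.5385 -0.329   0.007 ]
```

View pics/w1.png

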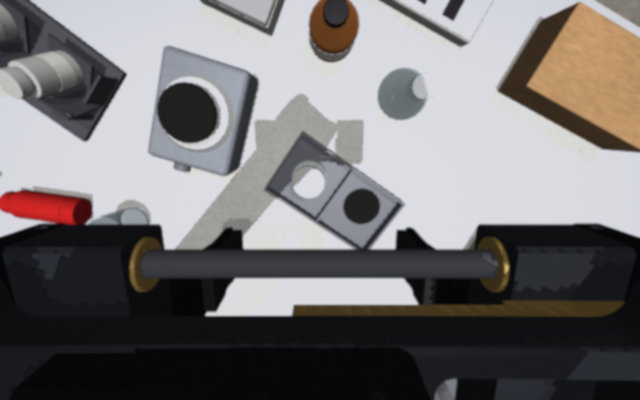

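>>> drive_tool:
  angular:
    - [0,0,0]
    - [0,0,0]
    - [0,0,0]
    - [0,0,0]
    - [0,0,0]
    - [0,0,0]
    - [0,0,0]
    - [0,0,0]
    - [0,0,0]
    - [0,0,0]
    - [0,0,0]
    - [0,0,0]
    - [0,0,0]
    - [0,0,0]
    - [0,0,-0.137]
    - [0,0,-0.137]
    - [0,0,-0.137]
    - [0,0,-0.137]
    - [0,0,-0.137]
    - [0,0,-0.137]
  delta_pos:
    - [1,-3.8,0.3]
    - [1,-3.8,0.3]
    - [1,-3.8,0.3]
    - [1,-3.8,0.3]
    - [1,-3.8,0.3]
    - [1,-3.8,0.3]
    - [1,-3.8,0.3]
    - [1,-3.8,0.3]
    - [1,-3.8,0.3]
    - [1,-3.8,0.3]
    - [1,-3.8,0.3]
    - [1,-3.8,0.3]
    - [1,-3.8,0.3]
    - [1,-3.8,0.3]
    - [0,0,0]
    - [0,0,0]
    - [0,0,0]
    - [0,0,0]
    - [0,0,0]
    - [0,0,0]
  gripper: [8.7,8.7,8.7,8.7,8.7,8.7,8.7,8.7,8.7,8.7,8.7,8.7,8.7,8.7,8.7,8.7,8.7,8.7,8.7,8.7]

```text
time_s: 5.65
tool_pos: [0.4712, 0.3113, 0.3185]
tool_rot: [179.9, 0.0, 73.4]
force: [0.6, 0.3, -0.1]
grip_width: 0.087
grasp_force: 0.0
```

>>> drive_tool:
  angular:
    - [0,0,-0.137]
    - [0,0,-0.137]
    - [0,0,-0.137]
    - [0,0,-0.137]
    - [0,0,-0.137]
    - [0,0,-0.137]
    - [0,0,-0.137]
    - [0,0,-0.137]
    - [0,0,-0.137]
    - [0,0,-0.137]
    - [0,0,-0.137]
    - [0,0,-0.137]
    - [0,-0.131,0]
    - [0,-0.131,0]
    - [0,-0.131,0]
    - [0,-0.131,0]
    - [0,0,0]
    - [0,0,0]
  delta_pos:
    - [0,0,0]
    - [0,0,0]
    - [0,0,0]
    - [0,0,0]
    - [0,0,0]
    - [0,0,0]
    - [0,0,0]
    - [0,0,0]
    - [0,0,0]
    - [0,0,0]
    - [0,0,0]
    - [0,0,0]
    - [0,0,0]
    - [0,0,0]
    - [0,0,0]
    - [0,0,0]
    - [0,0,0]
    - [0,0,0]
  gripper: [8.7,8.7,8.7,8.7,8.7,8.7,8.7,8.7,6.4,6.4,6.4,6.4,6.4,6.4,6.4,6.4,6.4,6.4]

```text
time_s: 7.45
tool_pos: [0.4704, 0.3117, 0.3193]
tool_rot: [-179.9, 30.1, 167.4]
force: [0.6, -0.0, -0.0]
grip_width: 0.0639
grasp_force: 0.0
```

```bash
cat > fit.py <<'E'
from h import *
import pickle
from scipy.optimize import minimize
np.set_printoptions(precision=4,suppress=True)
s=telemetry.get_obs(); print(s["time_s"],s["tool_pos"],s["tool_rot"],s["qpos"])
c=eyes.read_camera("wrist"); print(c["origin"],c["orientation"])
C,out=pickle.load(open("m.pkl","rb")); C["wrist"]=c
ds=models.cut_out(c,"bottle_center")
for d in ds: print(round(d["p"],2),d["centre"],d["pixels"].sum(),c["pixels"][d["pixels"]].mean(0).round())
im=c["pixels"].copy()
x0=np.array([.5361,.2989,.0844,-12.2]); p0=proj(c,x0[:3])[0]
ds=[d for d in ds if abs(np.diff(c["pixels"][d["pixels"]].mean(0)[:2])[0])<25]
if ds:
    W=min(ds,key=lambda d:np.linalg.norm(np.array(d["centre"])-p0))["pixels"]
    M=(("top",out["top","bottle_center",1],.7),("side",out["side","bottle_center",0],.4),("wrist",W,.5))
    def cost(p,split=False):
        pt=cyl(p[:3],R.from_euler('zy',[p[3],-30],degrees=True).as_matrix(),BOT); o=[]
        for n,m,w in M:
            q=sil(C[n],pt); o.append(((1-q)*m).sum()/m.sum()+w*(q*(1-m)).sum()/m.sum())
        return o if split else sum(o)
    b=minimize(cost,x0,method="Nelder-Mead",options=dict(initial_simplex=x0+np.vstack([np.zeros(4),np.diag([.01,.01,.01,6])]),xatol=1e-4,fatol=1e-4))
    x=b.x; print("fit",x,cost(x,True),"start",cost(x0,True))
    q=(sil(c,cyl(x[:3],R.from_euler('zy',[x[3],-30],degrees=True).as_matrix(),BOT))>.5).astype(np.uint8)
    im=cv2.drawContours(im.copy(),cv2.findContours(q,0,2)[0],-1,(0,255,0),1)
    im=cv2.drawContours(im,cv2.findContours(W.astype(np.uint8),0,2)[0],-1,(255,0,255),1)
else: x=x0
Rt=R.from_euler('xyz',s["tool_rot"],degrees=True)
ax=R.from_euler('zy',[-12.2,-30],degrees=True).as_matrix()[:,2]
for dd in (.115,.0175): print(dd,"TCP",x[:3]+dd*ax,"tool delta cm",Rt.inv().apply(x[:3]+dd*ax-s["tool_pos"])*100)
print("axis in tool",Rt.inv().apply(ax))
cv2.imwrite("pics/w2.png",im[...,::-1])
E
python3 fit.py
```

```text
7.45 [0.4704 0.3117 0.3193] [-179.8993   30.1428  167.3624] [ 17.9149 -12.8711 -62.2941 101.8312  14.9931  68.3809  28.3039]
[0.3238 0.3457 0.4464] [135.7195   0.1077  77.3225]
0.68 [320.6, 132.5] 1327 [218. 217. 216.]
0.26 [281.8, 89.4] 11356 [76. 76. 82.]
fit [  0.5378   0.3019   0.0811 -13.1961] [np.float64(0.13509004237288136), np.float64(0.14523809523809525), np.float64(0.05190278824415976)] start [np.float64(0.11928848870056497), np.float64(0.15065901360544218), np.float64(0.11315467219291635)]
0.115 TCP [0.4803 0.3019 0.1807] tool delta cm [ 5.9418 -0.7177 12.5833]
0.0175 TCP [0.5291 0.3019 0.0962] tool delta cm [ 6.0682  0.3659 22.2721]
axis in tool [-0.013  -0.1111 -0.9937]
```

View pics/w2.png

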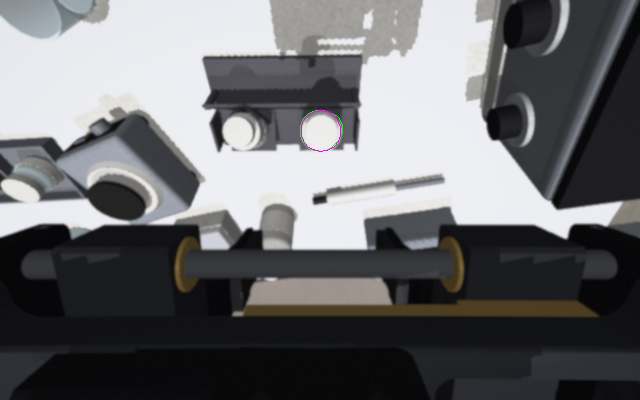

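`from_euler` in lower case is extrinsic, so my fit never applied the yaw. I'll fix that and refit.

```bash
sed -i "s/'zy'/'ZY'/g" fit.py; sed -i 's/^cv2.imwrite.*$//' fit.py; python3 fit.py
```

```text
7.55 [0.4719 0.3115 0.3192] [179.9227  29.9636 167.1814] [ 17.9331 -12.6132 -62.2003 101.7144  14.9997  68.3661  28.2898]
[0.3256 0.3453 0.4467] [135.9008  -0.0439  77.232 ]
0.87 [322.2, 128.8] 1378 [215. 215. 213.]
fit [  0.5366   0.299    0.0833 -12.694 ] [np.float64(0.056453036723163846), np.float64(0.08735119047619049), np.float64(0.023811683599419448)] start [np.float64(0.05774187853107344), np.float64(0.08849914965986394), np.float64(0.02877812046444122)]
0.115 TCP [0.4804 0.3111 0.1829] tool delta cm [ 6.0789  0.1357 12.2232]
0.0175 TCP [0.528  0.3008 0.0985] tool delta cm [ 6.073   0.1752 21.9732]
axis in tool [ 0.0006 -0.004  -1.    ]
```

>>> drive_tool:
  angular:
    - [0,0,0]
    - [0,0,0]
    - [0,0,0]
    - [0,0,0]
    - [0,0,0]
    - [0,0,0]
  delta_pos:
    - [2,0.05,3]
    - [2,0.05,3]
    - [2.1,0.05,3]
    - [0,0,3.2]
    - [0,0,0]
    - [0,0,0]
  gripper: [6.4,6.4,6.4,6.4,6.4,6.4]

```text
time_s: 8.25
tool_pos: [0.4789, 0.3125, 0.1819]
tool_rot: [179.9, 29.8, 167.3]
force: [0.1, 0.3, 0.3]
grip_width: 0.0637
grasp_force: 0.0
```

```bash
python3 fit.py
```

```text
8.25 [0.4789 0.3125 0.1819] [179.8933  29.7513 167.2701] [ 23.4187  -0.6664 -75.6413 112.6678  31.1709  58.0046  10.3983]
[0.333  0.3459 0.31  ] [136.1094  -0.0701  77.3382]
0.85 [317.2, 202.1] 2936 [190. 190. 190.]
0.73 [36.7, 2.5] 260 [121.  42.  42.]
fit [  0.5362   0.299    0.0842 -12.8206] [np.float64(0.05983403954802259), np.float64(0.08554421768707483), np.float64(0.04038232288828338)] start [np.float64(0.05774187853107344), np.float64(0.08849914965986394), np.float64(0.04520393392370572)]
0.115 TCP [0.48   0.3112 0.1838] tool delta cm [-0.21   -0.1057 -0.095 ]
0.0175 TCP [0.5276 0.3009 0.0993] tool delta cm [-0.2521 -0.0788  9.6549]
axis in tool [ 0.0043 -0.0028 -1.    ]
```

>>> drive_tool:
  angular:
    - [0,0,0]
    - [0,0,0]
    - [0,0,0]
  delta_pos:
    - [-0.2,-0.1,1]
    - [0,0,1]
    - [0,0,0]
  gripper: [6.4,6.4,6.4]

```text
time_s: 8.65
tool_pos: [0.4904, 0.3089, 0.1671]
tool_rot: [-180.0, 30.1, 167.4]
force: [-0.1, 0.3, -0.8]
grip_width: 0.0643
grasp_force: 0.0
```

```bash
python3 fit.py
```

```text
8.65 [0.4904 0.3089 0.1671] [-179.9967   30.112   167.3611] [ 22.0088   3.9474 -75.6306 113.3016  37.3572  58.2207   6.0964]
[0.3437 0.3426 0.2942] [135.7503   0.0239  77.3701]
0.58 [321.4, 206.3] 3430 [191. 191. 192.]
fit [  0.536    0.2991   0.0851 -13.4095] [np.float64(0.06554555084745763), np.float64(0.08295068027210885), np.float64(0.040597667638483964)] start [np.float64(0.05774187853107344), np.float64(0.08849914965986394), np.float64(0.054327623906705536)]
0.115 TCP [0.4798 0.3112 0.1847] tool delta cm [ 0.0488 -0.0077 -2.0638]
0.0175 TCP [0.5275 0.3009 0.1002] tool delta cm [0.068  0.0302 7.6861]
axis in tool [-0.002  -0.0039 -1.    ]
```

>>> drive_tool:
  angular:
    - [0,0,0]
    - [0,0,0]
    - [0,0,0]
    - [0,0,0]
    - [0,0,0]
    - [0,0,0]
    - [0,0,0]
    - [0,0,0]
  delta_pos:
    - [0,0,1.3]
    - [0,0,1.3]
    - [0,0,1.3]
    - [0,0,1.3]
    - [0,0,1.3]
    - [0,0,1.2]
    - [0,0,0]
    - [0,0,0]
  gripper: [6.4,6.4,6.4,6.4,6.4,6.4,6.4,6.4]

```text
time_s: 9.55
tool_pos: [0.5276, 0.3012, 0.1006]
tool_rot: [180.0, 30.1, 167.4]
force: [-0.1, 0.1, 0.5]
grip_width: 0.0644
grasp_force: 0.0
```

```bash
python3 - <<'E'
from h import *
s=telemetry.get_obs(); print(s["time_s"],s["tool_pos"],s["tool_rot"],s["qpos"],s["force"])
c=eyes.read_camera("wrist"); cv2.imwrite("pics/w3.png",c["pixels"][...,::-1])
E
```

```text
9.55 [0.52756229 0.30124181 0.10057099] [179.95688999  30.09525749 167.40287802] [ 13.40323409  16.5298251  -68.12845174 114.93085203  53.02602457
  57.20764829  -4.37787022] [-0.14051696  0.14873825  0.53362611]
```

View pics/w3.png

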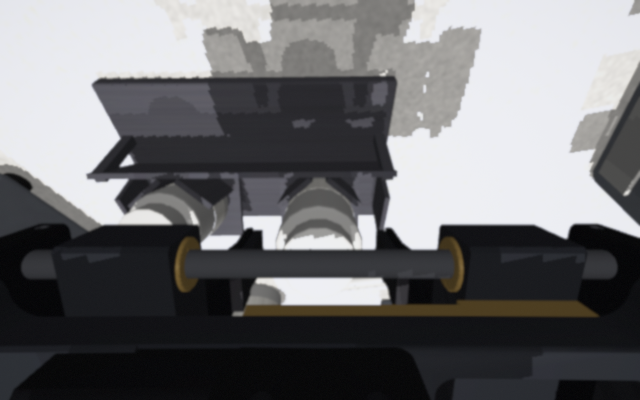

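The bottle body, at about (320,225), sits centred between the fingers at (248,245) and (395,245), and nothing is touching. Closing.

>>> drive_tool:
  angular:
    - [0,0,0]
    - [0,0,0]
    - [0,0,0]
    - [0,0,0]
    - [0,0,0]
    - [0,0,0]
    - [0,0,0]
  delta_pos:
    - [0,0,0]
    - [0,0,0]
    - [0,0,0]
    - [0,0,0]
    - [0,0,0]
    - [0,0,0]
    - [0,0,0]
  gripper: [5.5,4.5,4.5,4.5,4.5,4.5,4.5]
  squeeze: 40

```text
time_s: 10.3
tool_pos: [0.5276, 0.3012, 0.0998]
tool_rot: [180.0, 30.1, 167.4]
force: [-2.2, 0.3, 4.9]
grip_width: 0.0481
grasp_force: 40.0
```

>>> drive_tool:
  angular:
    - [0,0,0]
    - [0,0,0]
    - [0,0,0]
    - [0,0,0]
  delta_pos:
    - [0,0,-1]
    - [0,0,-1]
    - [0,0,-1]
    - [0,0,0]
  gripper: [4.5,4.5,4.5,4.5]

```text
time_s: 10.7
tool_pos: [0.5123, 0.3043, 0.1265]
tool_rot: [-180.0, 30.1, 167.4]
force: [0.2, 0.8, -0.2]
grip_width: 0.0478
grasp_force: 40.0
```

>>> drive_tool:
  angular:
    - [0,0,0]
    - [0,0,0]
    - [0,0,0]
    - [0,0,0]
    - [0,0,0]
    - [0,0,0]
    - [0,0,0]
    - [0,0.131,0]
    - [0,0.131,0]
    - [0,0.131,0]
    - [0,0.131,0]
    - [0,0,0]
    - [0,0,0]
  delta_pos:
    - [0,0,-2]
    - [0,0,-2]
    - [0,0,-2]
    - [0,0,-2]
    - [0,0,-2]
    - [0,0,-2]
    - [0,0,-2]
    - [0,0,0]
    - [0,0,0]
    - [0,0,0]
    - [0,0,0]
    - [0,0,0]
    - [0,0,0]
  gripper: [4.5,4.5,4.5,4.5,4.5,4.5,4.5,4.5,4.5,4.5,4.5,4.5,4.5]

```text
time_s: 12.0
tool_pos: [0.4446, 0.3184, 0.2448]
tool_rot: [-180.0, -0.2, 167.3]
force: [-0.6, 0.1, -1.2]
grip_width: 0.048
grasp_force: 40.0
```

```bash
cat > look.py <<'E'
from h import *
import sys
from scipy.optimize import minimize
np.set_printoptions(precision=4,suppress=True)
s=telemetry.get_obs(); print(s["time_s"],s["tool_pos"],s["tool_rot"],s["qpos"],s["force"],s["grip_width"])
T=s["tool_pos"]; Rt=R.from_euler('xyz',s["tool_rot"],degrees=True).as_matrix()
x0=np.array([-.0,0,.0175,0,0]) # centre in tool: x,y,z + tilt about tool x,y (deg)
Ms=[]
for n in ["top","side"]:
    c=eyes.read_camera(n); p0=proj(c,T+Rt@x0[:3])[0]
    ds=[d for d in models.cut_out(c,"bottle_center") if np.linalg.norm(np.array(d["centre"])-p0)<45]
    print(n,p0,[(round(d["p"],2),d["centre"],d["pixels"].sum()) for d in ds])
    if ds: Ms.append((c,ds[0]["pixels"],.3))
    if len(sys.argv)>1: u,v=np.clip(p0.astype(int),[60,60],[579,339]); cv2.imwrite(f"pics/{sys.argv[1]}_{n}.png",cv2.resize(c["pixels"][v-60:v+60,u-60:u+60],None,fx=3,fy=3)[...,::-1])
def cost(p,split=False):
    Rb=Rt@R.from_euler('xy',p[3:],degrees=True).as_matrix()@np.diag([1,-1,-1]); pt=cyl(T+Rt@p[:3],Rb,BOT); o=[]
    for c,m,w in Ms:
        q=sil(c,pt); o.append(((1-q)*m).sum()/m.sum()+w*(q*(1-m)).sum()/m.sum())
    return o if split else sum(o)
if Ms:
    b=minimize(cost,x0,method="Nelder-Mead",options=dict(initial_simplex=x0+np.vstack([np.zeros(5),np.diag([.006,.006,.008,6,6])]),xatol=1e-4,fatol=1e-4))
    p=b.x; Rb=Rt@R.from_euler('xy',p[3:],degrees=True).as_matrix()@np.diag([1,-1,-1])
    print("in tool",p,"cost",cost(p,True),cost(x0,True),"centre",T+Rt@p[:3],"axis",Rb[:,2],"bottom",T+Rt@p[:3]-.0625*Rb[:,2])
E
python3 look.py a
```

```text
12.0 [0.4446 0.3184 0.2448] [-179.9871   -0.2185  167.312 ] [ 18.2972  12.6503 -64.4243  92.2642  11.3128  82.477   30.2119] [-0.5587  0.1434 -1.1543] 0.0480429235158065
top [179.3239 186.1073] []
side [239.8752 228.2796] [(0.63, [243.1, 230.9], np.int64(1091))]
in tool [ 0.001  -0.0001  0.0168  1.1824 -4.0423] cost [np.float64(0.041080430797433544)] [np.float64(0.05245187901008249)] centre [0.4435 0.3185 0.228 ] axis [-0.0605  0.035   0.9976] bottom [0.4473 0.3163 0.1657]
```

>>> drive_tool:
  angular:
    - [0,0,0]
    - [0,0,0]
    - [0,0,0]
    - [0,0,0]
    - [0,0,0]
    - [0,0,0]
    - [0,0,0]
    - [0,0,0]
    - [0,0,0]
    - [0,0,0]
    - [0,0,0]
    - [0,0,0]
    - [0,0,0]
    - [0,0,0]
    - [0,0,0]
    - [0,0,0]
  delta_pos:
    - [0,0,-2]
    - [0,0,-2]
    - [0,0,-1.5]
    - [-1.66,-2.57,0]
    - [-1.66,-2.57,0]
    - [-1.66,-2.57,0]
    - [-1.66,-2.57,0]
    - [-1.66,-2.57,0]
    - [-1.66,-2.57,0]
    - [-1.66,-2.57,0]
    - [-1.66,-2.57,0]
    - [-1.66,-2.57,0]
    - [-1.66,-2.57,0]
    - [-1.66,-2.57,0]
    - [-1.66,-2.57,0]
    - [0,0,0]
  gripper: [4.5,4.5,4.5,4.5,4.5,4.5,4.5,4.5,4.5,4.5,4.5,4.5,4.5,4.5,4.5,4.5]

```text
time_s: 13.8
tool_pos: [0.5723, -0.0312, 0.3013]
tool_rot: [-179.8, 0.1, 167.0]
force: [-0.1, -1.1, -1.3]
grip_width: 0.0478
grasp_force: 40.0
```

>>> drive_tool:
  angular:
    - [0,0,0.125]
    - [0,0,0.125]
    - [0,0,0.125]
    - [0,0,0.125]
    - [0,0,0.125]
    - [0,0,0.125]
    - [0,0,0.125]
    - [0,0,0.125]
    - [0,0,0]
    - [0,0,0]
  delta_pos:
    - [0,0,0]
    - [0,0,0]
    - [0,0,0]
    - [0,0,0]
    - [0,0,0]
    - [0,0,0]
    - [0,0,0]
    - [0,0,0]
    - [0,0,0]
    - [0,0,0]
  gripper: [4.5,4.5,4.5,4.5,4.5,4.5,4.5,4.5,4.5,4.5]

```text
time_s: 14.8
tool_pos: [0.5713, -0.0244, 0.302]
tool_rot: [180.0, 0.1, 110.3]
force: [0.4, 0.3, -1.8]
grip_width: 0.0482
grasp_force: 40.0
```

```bash
cat > disc.py <<'E'
from h import *
np.set_printoptions(precision=4,suppress=True)
def fitdisc(c,X0,r,t=70,pad=14):
    """ellipse of a dark disc near expected world centre X0; returns its pixel centre"""
    a=np.linspace(0,2*np.pi,60); P=proj(c,X0+r*np.c_[np.cos(a),np.sin(a),0*a]).astype(np.float32)
    g=cv2.GaussianBlur(cv2.cvtColor(c["pixels"],cv2.COLOR_RGB2GRAY),(3,3),0); roi=np.zeros_like(g)
    e0=cv2.fitEllipse(P); cv2.ellipse(roi,(e0[0],(e0[1][0]+pad,e0[1][1]+pad),e0[2]),1,-1)
    n,l,st,ce=cv2.connectedComponentsWithStats(((g<t)&(roi>0)).astype(np.uint8))
    k=1+np.argmax(st[1:,4]); cs=max(cv2.findContours((l==k).astype(np.uint8),0,1)[0],key=cv2.contourArea)
    return cv2.fitEllipse(cv2.convexHull(cs)),e0
E
python3 look.py b; python3 - <<'E'
from disc import *
c=eyes.read_camera("wrist"); cv2.imwrite("pics/w4.png",c["pixels"][...,::-1]); print(c["origin"],proj(c,[.570,-.026,.116]),proj(c,[.5419,-.33,.007]))
for t in ["pad_top","mat"]: print(t,[(d["p"],d["centre"]) for d in models.search_frame(c,t)])
a=cv2.imread("pics/b_top.png");b=cv2.imread("pics/b_side.png");w=cv2.resize(c["pixels"],(576,360))[...,::-1]
cv2.imwrite("pics/comb.png",cv2.resize(np.hstack([a,b,w]),(800,222)))
E
```

```text
14.8 [ 0.5713 -0.0244  0.302 ] [179.9783   0.0662 110.3452] [ 39.1022  11.0896 -45.6474  83.8105   7.9673  88.3655  14.1165] [ 0.3999  0.3365 -1.8422] 0.04822225894758453
top [349.2756 114.1944] [(0.49, [343.2, 127.0], np.int64(139))]
side [282.3793 114.5856] [(0.61, [283.0, 115.5], np.int64(968))]
in tool [  0.0126  -0.0063   0.0396 -17.4526  -9.7   ] cost [np.float64(0.9609262589928058), np.float64(0.4602853822314049)] [np.float64(2.00341726618705), np.float64(0.07151342975206612)] centre [ 0.5611 -0.0148  0.2624] axis [-0.3378  0.0473  0.94  ] bottom [ 0.5822 -0.0178  0.2037]
[0.5482 0.0384 0.487 ] [[317.6905 181.6479]] [[245.4332 321.0158]]
pad_top [(0.87, [316.1, 167.3])]
mat []
```

View pics/comb.png

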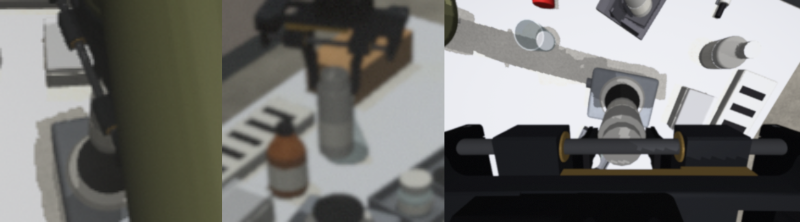

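```bash
python3 - <<'E'
from disc import *
import pickle
C,_=pickle.load(open("m.pkl","rb")); w=eyes.read_camera("wrist")
w["pixels"]=cv2.imread("pics/w1.png")[...,::-1].copy(); w["origin"]=np.array([.6387,-.1951,.5457]); w["orientation"]=np.array([165.7317,.0188,-63.7352])
for nm,X,r in (("pad",np.array([.570,-.027,.116]),.04),("mat",np.array([.541,-.33,.007]),.034)):
    rs=[]
    for n,c in (("top",C["top"]),("wrist",w),("side",C["side"])):
        e,e0=fitdisc(c,X,r); rs.append(ray(c,e[0])); print(nm,n,np.r_[e[0],e[1]],"exp",np.r_[e0[0],e0[1]],onz(c,e[0],X[2]))
    print("tri top+wrist",tri(rs[:2]),"all",tri(rs))
E
```

```text
pad top [346.9058 142.067   32.3506  32.7094] exp [346.5222 142.0922  32.8704  34.2929] [ 0.5697 -0.0279  0.116 ]
pad wrist [187.0278 112.1922  54.7689  61.9514] exp [185.4575 114.0438  56.8438  63.9795] [ 0.5741 -0.0276  0.116 ]
pad side [284.2047 168.4634  18.5741  26.4286] exp [284.9061 166.7713  17.5293  28.8807] [ 0.5668 -0.0189  0.116 ]
tri top+wrist (array([ 0.5724, -0.027 ,  0.1114]), [np.float64(0.0015887020717080854), np.float64(0.0015887020717080937)]) all (array([ 0.5724, -0.0266,  0.1093]), [np.float64(0.0017477624419017365), np.float64(0.0017007335358159665), np.float64(0.0004932871671194758)])
mat top [461.5296 164.6767  24.3559  26.0573] exp [461.5859 165.0757  24.9478  26.6695] [ 0.5419 -0.3299  0.007 ]
mat wrist [361.1779 205.9018  33.168   34.8023] exp [361.2261 207.0989  35.4081  37.2351] [ 0.5434 -0.3286  0.007 ]
mat side [344.6469 151.9993  17.8527  19.976 ] exp [345.3234 148.9124  12.0009  20.745 ] [ 0.5341 -0.3132  0.007 ]
tri top+wrist (array([ 0.5427, -0.3301,  0.0041]), [np.float64(0.0007640601881750082), np.float64(0.0007640601881749073)]) all (array([ 0.5432, -0.3324, -0.0062]), [np.float64(0.0027314220242049122), np.float64(0.0021346500807048344), np.float64(0.0017436821592290168)])
```

>>> drive_tool:
  angular:
    - [0,0,0]
    - [0,0,0]
    - [0,0,0]
    - [0,0,0]
    - [0,0,0]
    - [0,0,0]
    - [0,0,0]
    - [0,0,0]
  delta_pos:
    - [-0.3,0,1.6]
    - [0,0,1.6]
    - [0,0,1.6]
    - [0,0,1.6]
    - [0,0,1.6]
    - [0,0,1]
    - [0,0,0.4]
    - [0,0,0]
  gripper: [4.5,4.5,4.5,4.5,4.5,4.5,4.5,4.5]
  squeeze: 50

```text
time_s: 16.0
tool_pos: [0.5725, -0.0281, 0.2071]
tool_rot: [-180.0, -0.0, 110.1]
force: [-0.8, -0.3, -1.7]
grip_width: 0.0475
grasp_force: 50.0
```

>>> drive_tool:
  angular:
    - [0,0,0]
    - [0,0,0]
    - [0,0,0]
    - [0,0,0]
    - [0,0,0]
    - [0,0,0]
  delta_pos:
    - [0,0,0.25]
    - [0,0,0.25]
    - [0,0,0.25]
    - [0,0,0.25]
    - [0,0,0.25]
    - [0,0,0]
  gripper: [4.5,4.5,4.5,4.5,4.5,4.5]

```text
time_s: 16.6
tool_pos: [0.5727, -0.028, 0.195]
tool_rot: [180.0, 0.0, 110.1]
force: [0.4, 0.1, -1.9]
grip_width: 0.0477
grasp_force: 50.0
```

>>> drive_tool:
  angular:
    - [0,0,0]
    - [0,0,0]
    - [0,0,0]
    - [0,0,0]
  delta_pos:
    - [0,0,0.2]
    - [0,0,0.2]
    - [0,0,0.2]
    - [0,0,0]
  gripper: [4.5,4.5,4.5,4.5]

```text
time_s: 17.0
tool_pos: [0.5729, -0.028, 0.1894]
tool_rot: [180.0, 0.0, 110.1]
force: [0.0, 0.1, 4.2]
grip_width: 0.0475
grasp_force: 50.0
```

>>> drive_tool:
  angular:
    - [0,0,0]
    - [0,0,0]
    - [0,0,0]
    - [0,0,0]
  delta_pos:
    - [0,0,0.15]
    - [0,0,0.15]
    - [0,0,0.15]
    - [0,0,0]
  gripper: [4.5,4.5,4.5,4.5]

```text
time_s: 17.4
tool_pos: [0.573, -0.0279, 0.1852]
tool_rot: [180.0, 0.0, 110.1]
force: [-0.8, 0.8, 6.7]
grip_width: 0.0477
grasp_force: 50.0
```

>>> drive_tool:
  angular:
    - [0,0,0]
    - [0,0,0]
    - [0,0,0]
    - [0,0,0]
  delta_pos:
    - [0,0,0.15]
    - [0,0,0.15]
    - [0,0,0.1]
    - [0,0,0]
  gripper: [4.5,4.5,4.5,4.5]

```text
time_s: 17.8
tool_pos: [0.5733, -0.028, 0.1826]
tool_rot: [179.9, 0.1, 110.1]
force: [-2.3, -0.2, 12.2]
grip_width: 0.0479
grasp_force: 50.0
```

>>> drive_tool:
  angular:
    - [0,0,0]
    - [0,0,0]
    - [0,0,0]
  delta_pos:
    - [0,0,0.1]
    - [0,0,0.1]
    - [0,0,0]
  gripper: [4.5,4.5,4.5]

```text
time_s: 18.1
tool_pos: [0.5736, -0.0281, 0.1824]
tool_rot: [179.9, 0.2, 110.1]
force: [-6.0, 0.3, 21.6]
grip_width: 0.0474
grasp_force: 50.0
```

The stop is reached: force is up to about 23 N with no further travel. Holding for 1.5 s.

>>> drive_tool:
  angular:
    - [0,0,0]
    - [0,0,0]
    - [0,0,0]
    - [0,0,0]
    - [0,0,0]
    - [0,0,0]
    - [0,0,0]
    - [0,0,0]
    - [0,0,0]
    - [0,0,0]
    - [0,0,0]
    - [0,0,0]
    - [0,0,0]
    - [0,0,0]
    - [0,0,0]
  delta_pos:
    - [0,0,0]
    - [0,0,0]
    - [0,0,0]
    - [0,0,0]
    - [0,0,0]
    - [0,0,0]
    - [0,0,0]
    - [0,0,0]
    - [0,0,0]
    - [0,0,0]
    - [0,0,0]
    - [0,0,0]
    - [0,0,0]
    - [0,0,0]
    - [0,0,0]
  gripper: [4.5,4.5,4.5,4.5,4.5,4.5,4.5,4.5,4.5,4.5,4.5,4.5,4.5,4.5,4.5]

```text
time_s: 19.6
tool_pos: [0.5735, -0.028, 0.1825]
tool_rot: [179.9, 0.2, 110.1]
force: [-6.1, -0.7, 21.4]
grip_width: 0.0477
grasp_force: 50.0
```

>>> drive_tool:
  angular:
    - [0,0,0]
    - [0,0,0]
    - [0,0,0]
    - [0,0,0]
    - [0,0,0]
    - [0,0,0]
    - [0,0,0]
  delta_pos:
    - [0,0,-0.5]
    - [0,0,-1]
    - [0,0,-2]
    - [0,0,-3]
    - [0,0,-3]
    - [0,0,-1.5]
    - [0,0,0]
  gripper: [4.5,4.5,4.5,4.5,4.5,4.5,4.5]

```text
time_s: 20.3
tool_pos: [0.5736, -0.0278, 0.2899]
tool_rot: [179.8, 0.1, 110.1]
force: [0.2, 0.1, -2.4]
grip_width: 0.0475
grasp_force: 50.0
```

```bash
python3 look.py c
```

```text
20.3 [ 0.5736 -0.0278  0.2899] [179.8414   0.0738 110.1153] [ 39.3087  11.4168 -45.4943  84.8605   8.159   86.9399  14.0883] [ 0.1606  0.1199 -2.4362] 0.04750058881277786
top [350.6836 115.3675] [(0.45, [345.0, 127.0], np.int64(149))]
side [282.5011 117.762 ] [(0.76, [283.9, 123.1], np.int64(873))]
in tool [  0.0117  -0.006    0.0372 -16.0324  -9.9077] cost [np.float64(0.8424077181208054), np.float64(0.38729238258877435)] [np.float64(1.778187919463087), np.float64(0.0270475372279496)] centre [ 0.5641 -0.0189  0.2527] axis [-0.3191  0.0605  0.9458] bottom [ 0.584  -0.0227  0.1936]
```

>>> drive_tool:
  angular:
    - [0,0,0]
    - [0,0,0]
    - [0,0,0]
    - [0,0,0]
    - [0,0,0]
    - [0,0,0]
    - [0,0,0]
    - [0,0,0]
    - [0,0,0]
    - [0,0,0]
    - [0,0,0]
    - [0,0,0]
  delta_pos:
    - [-2.73,-1.33,0]
    - [-2.73,-1.33,0]
    - [-2.73,-1.33,0]
    - [-2.73,-1.33,0]
    - [-2.73,-1.33,0]
    - [-2.73,-1.33,0]
    - [-2.73,-1.33,0]
    - [-2.73,-1.33,0]
    - [-2.73,-1.33,0]
    - [-2.73,-1.33,0]
    - [0,0,0]
    - [0,0,0]
  gripper: [4.5,4.5,4.5,4.5,4.5,4.5,4.5,4.5,4.5,4.5,4.5,4.5]

```text
time_s: 21.7
tool_pos: [0.5407, -0.3306, 0.2865]
tool_rot: [-179.9, -0.2, 110.0]
force: [0.9, 0.4, -1.8]
grip_width: 0.0474
grasp_force: 50.0
```

```bash
python3 look.py d; python3 - <<'E'
from disc import *
c=eyes.read_camera("wrist"); print(c["origin"]); X=np.array([.5425,-.3295,.007])
for t in ["mat","tray"]: print(t,[(d["p"],d["centre"]) for d in models.search_frame(c,t)])
a=np.linspace(0,2*np.pi,60); im=c["pixels"].copy()
P=proj(c,X+.034*np.c_[np.cos(a),np.sin(a),0*a]); cv2.polylines(im,[P.round().astype(np.int32)],True,(0,255,0),1)
u,v=P.mean(0).astype(int); print(u,v); w=cv2.resize(im,(576,360))[...,::-1]
cv2.imwrite("pics/comb2.png",cv2.resize(np.hstack([cv2.imread("pics/d_top.png"),cv2.imread("pics/d_side.png"),w]),(800,222)))
E
```

```text
21.7 [ 0.5407 -0.3306  0.2865] [-179.9176   -0.1775  110.0073] [ 56.1868  18.4169 -35.553   76.4503  10.5118  88.5987  41.7601] [ 0.8572  0.361  -1.8054] 0.047363044960729864
top [506.082  131.3136] [(0.59, [508.6, 128.6], np.int64(1098))]
side [350.1214  76.4104] [(0.83, [349.2, 76.5], np.int64(715))]
in tool [-0.0007  0.0009  0.0164  0.9274 -0.7706] cost [np.float64(0.07131147540983607), np.float64(0.02888986013986014)] [np.float64(0.07247267759562842), np.float64(0.04992132867132867)] centre [ 0.5417 -0.3309  0.2701] axis [0.013  0.0158 0.9998] bottom [ 0.5409 -0.3319  0.2076]
[ 0.5188 -0.2651  0.4738]
mat [(0.79, [320.6, 165.0])]
tray [(0.59, [334.2, 128.1])]
319 171
```

View pics/comb2.png

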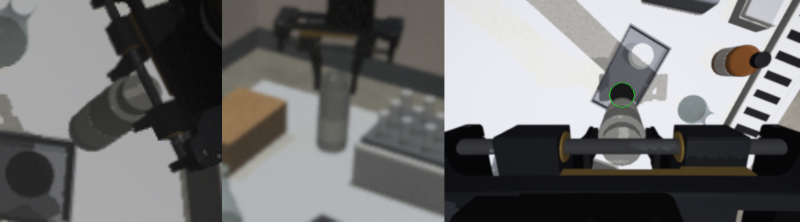

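The overlay circle lies on the mat at wrist (319,171), and the bottle hangs upright in the side view at (350,76). Lowering.

>>> drive_tool:
  angular:
    - [0,0,0]
    - [0,0,0]
    - [0,0,0]
    - [0,0,0]
    - [0,0,0]
    - [0,0,0]
    - [0,0,0]
    - [0,0,0]
    - [0,0,0]
    - [0,0,0]
  delta_pos:
    - [0.05,0.2,2]
    - [0,0,2.5]
    - [0,0,2.5]
    - [0,0,2.5]
    - [0,0,2.5]
    - [0,0,2.5]
    - [0,0,2]
    - [0,0,1]
    - [0,0,0.5]
    - [0,0,0]
  gripper: [4.5,4.5,4.5,4.5,4.5,4.5,4.5,4.5,4.5,4.5]

```text
time_s: 23.05
tool_pos: [0.5434, -0.3289, 0.1086]
tool_rot: [-180.0, 0.0, 110.1]
force: [-0.1, -0.3, -2.1]
grip_width: 0.0477
grasp_force: 50.0
```

```bash
python3 look.py e; python3 - <<'E'
from disc import *
c=eyes.read_camera("top"); e,e0=fitdisc(c,np.array([.5425,-.3295,.007]),.034,pad=4); print(e,e0,onz(c,e[0],.007))
E
```

```text
23.05 [ 0.5434 -0.3289  0.1086] [-179.998     0.0018  110.1235] [ 55.8332  23.5123 -34.3633  90.9412  13.8804  69.8591  39.0053] [-0.056  -0.3474 -2.1015] 0.04765707902908826
top [472.6703 155.1358] [(0.73, [472.7, 156.5], np.int64(602))]
side [345.8737 127.1032] [(0.79, [346.5, 129.0], np.int64(596)), (0.65, [323.2, 158.1], np.int64(426))]
in tool [ 0.0021 -0.0007  0.013   0.3095 -2.6149] cost [np.float64(0.08726121262458471), np.float64(0.04251258389261745)] [np.float64(0.10728820598006644), np.float64(0.057414010067114093)] centre [ 0.542  -0.3271  0.0956] axis [-0.0106  0.0447  0.9989] bottom [ 0.5427 -0.3299  0.0331]
((461.1822814941406, 164.58116149902344), (29.4774169921875, 31.23236846923828), 127.40653991699219) ((461.3558044433594, 164.51502990722656), (24.937620162963867, 26.660470962524414), 122.75542449951172) [ 0.5421 -0.329   0.007 ]
```

```bash
python3 -c "
import cv2,numpy as np
cv2.imwrite('pics/e.png',np.hstack([cv2.imread('pics/e_top.png'),cv2.imread('pics/e_side.png')]))"
```

```text
(no output)
```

View pics/e.png

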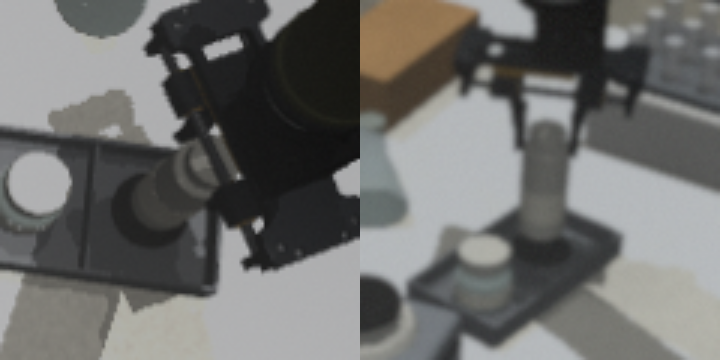

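The bottle is upright over the middle of the mat in both views (crop: top (160,200), side (545,210)). Lowering slowly to contact.

>>> drive_tool:
  angular:
    - [0,0,0]
    - [0,0,0]
    - [0,0,0]
    - [0,0,0]
    - [0,0,0]
  delta_pos:
    - [0,0,0.7]
    - [0,0,0.6]
    - [0,0,0.4]
    - [0,0,0.2]
    - [0,0,0]
  gripper: [4.5,4.5,4.5,4.5,4.5]

```text
time_s: 23.8
tool_pos: [0.543, -0.3288, 0.0889]
tool_rot: [-180.0, -0.0, 110.1]
force: [0.7, -1.3, -1.6]
grip_width: 0.0477
grasp_force: 50.0
```

>>> drive_tool:
  angular:
    - [0,0,0]
    - [0,0,0]
    - [0,0,0]
    - [0,0,0]
  delta_pos:
    - [0,0,0.1]
    - [0,0,0.1]
    - [0,0,0]
    - [0,0,0]
  gripper: [4.5,4.5,4.5,4.5]

```text
time_s: 24.2
tool_pos: [0.5434, -0.329, 0.0876]
tool_rot: [180.0, 0.0, 110.1]
force: [-0.2, -0.5, -2.6]
grip_width: 0.0479
grasp_force: 50.0
```

>>> drive_tool:
  angular:
    - [0,0,0]
    - [0,0,0]
    - [0,0,0]
  delta_pos:
    - [0,0,0.1]
    - [0,0,0.1]
    - [0,0,0]
  gripper: [4.5,4.5,4.5]

```text
time_s: 24.5
tool_pos: [0.5435, -0.3291, 0.0858]
tool_rot: [180.0, 0.0, 110.1]
force: [-0.5, 0.7, -1.0]
grip_width: 0.0477
grasp_force: 50.0
```

>>> drive_tool:
  angular:
    - [0,0,0]
    - [0,0,0]
  delta_pos:
    - [0,0,0.1]
    - [0,0,0]
  gripper: [4.5,4.5]

```text
time_s: 24.7
tool_pos: [0.5437, -0.3292, 0.0857]
tool_rot: [180.0, 0.1, 110.1]
force: [-1.2, 0.9, 5.2]
grip_width: 0.0478
grasp_force: 50.0
```

Contact came at TCP z = 0.0857, as predicted. Releasing.

>>> drive_tool:
  angular:
    - [0,0,0]
    - [0,0,0]
    - [0,0,0]
    - [0,0,0]
    - [0,0,0]
    - [0,0,0]
    - [0,0,0]
  delta_pos:
    - [0,0,0]
    - [0,0,0]
    - [0,0,0]
    - [0,0,0]
    - [0,0,0]
    - [0,0,0]
    - [0,0,0]
  gripper: [4.8,5.0,5.3,5.7,6.2,6.6,6.8]
  squeeze: 10

```text
time_s: 25.4
tool_pos: [0.5432, -0.3289, 0.0843]
tool_rot: [-180.0, -0.0, 110.1]
force: [-0.2, -1.3, 0.3]
grip_width: 0.066
grasp_force: 0.0
```

>>> drive_tool:
  angular:
    - [0,0,0]
    - [0,0,0]
    - [0,0,0]
    - [0,0,0]
    - [0,0,0]
    - [0,0,0]
    - [0,0,0]
    - [0,0,0]
    - [0,0,0]
    - [0,0,0]
    - [0,0,0]
  delta_pos:
    - [0,0,-1]
    - [0,0,-1.5]
    - [0,0,-2]
    - [0,0,-2]
    - [0,0,-2.5]
    - [0,0,-3]
    - [0,0,-3]
    - [0,0,-3]
    - [3,0,0]
    - [3,0,0]
    - [0,0,0]
  gripper: [6.8,6.8,6.8,6.8,6.8,6.8,6.8,6.8,6.8,6.8,6.8]

```text
time_s: 26.5
tool_pos: [0.5234, -0.2676, 0.2674]
tool_rot: [179.9, 0.1, 110.5]
force: [0.3, -0.2, 0.2]
grip_width: 0.0678
grasp_force: 0.0
```

```bash
python3 - <<'E'
from h import *
s=telemetry.get_obs(); print(s["time_s"],s["tool_pos"])
from scipy.optimize import minimize
X=np.array([.5435,-.329,.0695]); L=[];T=[]
for n in ["top","side","wrist"]:
    c=eyes.read_camera(n); p0=proj(c,X)[0]; ds=[d for d in models.cut_out(c,"bottle_center") if np.linalg.norm(np.array(d["centre"])-p0)<40]
    print(n,p0,[(round(d["p"],2),d["centre"]) for d in ds])
    if ds and n!="wrist": L.append((c,ds[0]["pixels"]))
    im=c["pixels"].copy(); q=(sil(c,cyl(X,np.eye(3),BOT))>.5).astype(np.uint8); cv2.drawContours(im,cv2.findContours(q,0,2)[0],-1,(0,255,0),1)
    u,v=np.clip(p0.astype(int),[60,60],[579,339]); T.append(cv2.resize(im[v-60:v+60,u-60:u+60],(266,266))[...,::-1])
cv2.imwrite("pics/f.png",np.hstack(T))
E
```

```text
26.5 [ 0.52338059 -0.26763412  0.2673795 ]
top [469.56307123 157.54661259] [(0.7, [470.8, 158.8])]
side [345.51152475 132.77097667] [(0.58, [325.3, 158.3]), (0.57, [345.5, 136.5])]
wrist [319.49772866 223.8529791 ] [(0.58, [319.8, 224.9])]
```

View pics/f.png

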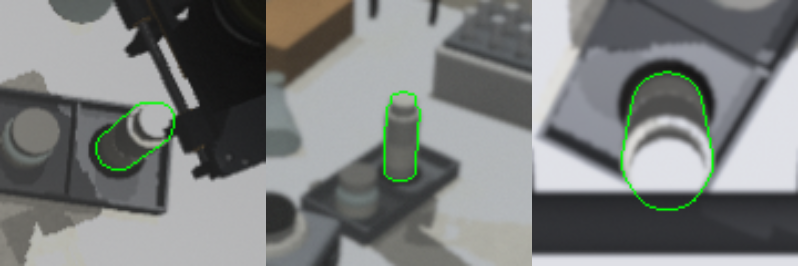

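The bottle stands upright and centred on the mat, matching the predicted outline in all three views. The jar is in place and the gripper is clear. Handing in.

```bash
python3 -c "
from cell import env
print(env.sign_off())"
```

```text
the job is handed in; nothing more can be done
None
```

I took the taller bottle from the rack, pressed the mixer pad to its stop with it for 1.5 s, and set it down upright in the middle of the mat before letting go. The shorter bottle and the jar were left untouched, and I handed the job in at about 27 s of the 48 s allowed; sign-off gave no verdict.

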